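# Tug-check the two letter box lids

## Task

Check that the lids of the two wooden letter boxes have caught, the left-hand one first: take the pull and give it a firm tug, held for a moment, but not so hard as to wrench open a catch that holds. A lid that comes up a centimetre or more has not caught: press it fully home until it snaps, then tug it again to see that it holds, before you go on to the other box. Finish with both lids shut and caught, without ringing the doorbell or shifting anything else on the shelf.

Things in the scene. Friction and masses are not known exactly. Their poses are not given: they have to be found in the camera images.
- box_p: one of two identical light-wood letter boxes, fixed, 132 mm deep (x), 170 wide (y); sloping lid towards the robot; over the lid's back a ledge on two posts (underside 260 mm up, front edge 36 mm behind the centre). Side cheeks stand 18 mm proud of the shut lid. Origin: centre of the underside; x to the back, y left, z up. Either box may be the left one (+y)
- box_p_pull (a point): centre of the steel pull bar on this box's lid: 110 mm long (y), 14 mm thick (x), 18 mm deep (z), on two end posts 86 mm apart, 25 mm of air between bar and lid. Axes are the lid's: x up the slope, y along bar and hinge, z out of the lid. Shut, the lid slopes 35 deg, its z leaning to the box's front, and this point is 44 mm in front of the box's centre, 121 mm up
- box_p_hinge (a point): middle of this lid's hinge line (along the box's y), 135 mm up, 50 mm behind the box's centre; fixed to the box. In lid axes the pull's centre lies 85 mm down the slope from it and 42 mm out, at any opening
- box_p_lid (a joint): opening of this lid, rad: 0 home, grows as its lower edge lifts (about the box's +y). Lid 130 mm long, 150 wide, 8 thick, 0.15 kg; a stiff hinge holds it where it is left. Caught, it rests below 0.01; not caught, 0.13 to 0.2 ajar, and 3 N at the pull swings it up freely
- box_p_catch (a point): hidden snap catch under the lid's lower edge, fixed to the box. Caught: a tug at the pull takes up 0.006 rad of slack, strains the catch (0.016 rad at 10 N, a fair test held for half a second) and wrenches it open near 20 N. Pressing the lid, also by the gripped pull, meets resistance from 0.15 rad, growing to 14 N at 0.07, then it snaps home
- box_q: one of two identical light-wood letter boxes, fixed, 132 mm deep (x), 170 wide (y); sloping lid towards the robot; over the lid's back a ledge on two posts (underside 260 mm up, front edge 36 mm behind the centre). Side cheeks stand 18 mm proud of the shut lid. Origin: centre of the underside; x to the back, y left, z up. Either box may be the left one (+y)
- box_q_pull (a point): centre of the steel pull bar on this box's lid: 110 mm long (y), 14 mm thick (x), 18 mm deep (z), on two end posts 86 mm apart, 25 mm of air between bar and lid. Axes are the lid's: x up the slope, y along bar and hinge, z out of the lid. Shut, the lid slopes 35 deg, its z leaning to the box's front, and this point is 44 mm in front of the box's centre, 121 mm up
- box_q_hinge (a point): middle of this lid's hinge line (along the box's y), 135 mm up, 50 mm behind the box's centre; fixed to the box. In lid axes the pull's centre lies 85 mm down the slope from it and 42 mm out, at any opening
- box_q_lid (a joint): opening of this lid, rad: 0 home, grows as its lower edge lifts (about the box's +y). Lid 130 mm long, 150 wide, 8 thick, 0.15 kg; a stiff hinge holds it where it is left. Caught, it rests below 0.01; not caught, 0.13 to 0.2 ajar, and 3 N at the pull swings it up freely
- box_q_catch (a point): hidden snap catch under the lid's lower edge, fixed to the box. Caught: a tug at the pull takes up 0.006 rad of slack, strains the catch (0.016 rad at 10 N, a fair test held for half a second) and wrenches it open near 20 N. Pressing the lid, also by the gripped pull, meets resistance from 0.15 rad, growing to 14 N at 0.07, then it snaps home
- doorbell: round brass doorbell plate, fixed, 80 mm across, with a push button in its middle whose top is 22 mm up; origin: centre of the underside. Leave it alone
- bell (a joint): how far the doorbell's button is pressed, m, 0 out; it would ring at 0.003
- lock_centre (a point): centre of a steel lock cylinder lying on the shelf, 65 mm long, 34 mm high. Leave it alone
- key_centre (a point): centre of a flat navy plastic parcel key lying on the shelf, about 92 mm long, 7 mm thick. Leave it alone
- stone_centre (a point): centre of a smooth grey river stone, 80 mm across, 34 mm high. Leave it alone
- tree_centre (a point): centre of a cedar shoe tree block, about 200 mm long, 62 mm wide, 45 mm high. Leave it alone
- dish_centre (a point): centre of a white key dish, 120 mm across, 30 mm high. Leave it alone

How it is judged:
By the outcome, as a careful person would: the job done as asked, in the order asked, and still so for the second after the job is handed in, with the robot touching nothing.
It also fails if it takes over 51 s, if anything falls off the work surface, if the arm or the gripper's body presses on something with over 40 N, if the wrist force passes 120 N, or if a joint passes its speed limit or range.

## Robot

A 6-joint arm with a two-finger parallel gripper is mounted at the origin on the work surface. World frame = base frame: x ahead of the robot, y to its left, z up, the work surface at z = 0. Lengths are in m, angles in degrees, forces in N, time in s.
With the tool pointing down it reaches from about 0.3 to 0.75 m from the base axis. Payload 8.5 kg.
Tool frame: the origin (TCP) lies between the finger pads; the fingertips stand 19 mm ahead of it and the grasp point (between the pads) is the TCP; z points along the fingers, y is the line along which they close (so a half turn about z gives the same grasp; the last joint's range is limited). The gripper opens to 85 mm and grips with 20 to 120 N. Pads are 22 mm wide; open, the fingers measure 114 mm over their backs; the gripper's body (76 mm by 85 mm) begins 54 mm behind the grasp point. The pads swing forward as they close: fully open they stand 13 mm farther back than shut.
Start: joints at [-87.737, 21.807, 74.336, -0, 83.858, -12.336], TCP at [0.139, -0.532, 0.25] pointing down, gripper open.
Joint ranges: [-178.18, 178.18], [-50.72, 133.34], [12.68, 142.11], [-81.47, 261.47], [9.98, 163.14], [-165.26, 165.26]. Speed limits (degrees/s): [136.94, 136.94, 180, 180, 180, 180].

## Interface

Orientations are given as a 3x3 rotation matrix whose columns are the frame's x, y, z axes.
In Python, from rig import env, optics gives the robot as it stands.
- The arm moves only by the tool arm_command, never from a script. Its argument "commands" is one flat list of numbers, 7 for each row, row after row: the closure, from -1 (fully open) to 1 (shut), so that 0 is half open, then the shift along the tool's x, y, z as a fraction of full scale, then the turn, a rotation vector about the tool's x, y, z as a fraction of full scale. A call has 1 to 12 rows; each row is the pose to reach, as a shift and turn from the pose commanded when the call began, along the tool's axes at that moment; what a row does not reach only later rows make up. Full scale, the value 1, is 500 mm for a shift and 120 degrees for a turn. A row lasts 1/12 s, in which the tool goes at most 41.7 mm and 7.16 degrees, less where a joint would pass 70% of its speed; a pose out of reach is approached as far as the arm can. A call with a number of a shift or a turn outside -1 to 1 is refused whole. A call with a gripper value outside its range is refused whole. The fingers move at their own pace and stop on an object; "newtons" is the grip in N (left out, the last holds). Time passes only in rows, so rows that repeat a pose let the fingers close. It gives the time, the measured TCP pose, the force, the opening and the grip force at its end, in the units of the state.
- env.observe(): the state, without advancing time (a new reading comes with each control period).
- optics.get_image(name): name is "scene" or "side" or "wrist"; returns a dict with "image" (400x640x3 uint8, red, green, blue), "intrinsics" (3x3 intrinsics, pixels), "origin" and "orientation" of the camera in the world; the wrist camera has in their place "tool_from_camera" (4x4, takes a point from camera to tool coordinates, whose origin is the TCP and whose axes are the flange's). Camera axes: x right, y down, z forward; pixel columns grow to the right and rows downward; lengths in m; the calibration is good to about 2 mm. A picture is of the moment at which its call begins: read the wrist's pose just before it. There is no depth.
- env.close_job(): hands the job in; it is judged then, once.
The state is a dict: "time_s": time; "q": joint angles; "qvel": joint speeds; "joint_efforts": joint torques, N m; "position": TCP position; "tool_rot": TCP orientation; "ft_force": force on the tool from outside, world axes, zero at the start; "wrist_torque": the same for the moment, N m; "grip_width": finger opening in m; "gripper_force": force on a finger pad.
Only numpy, scipy, OpenCV 4.12 (cv2) and the standard library are available. Lean on these libraries where they do the work, as an engineer would, in place of code of your own. Each camera call takes 0.05 s, during which the arm holds its last target. There are 200 camera calls.

## Working session

There is one attempt and no reset: what is moved stays moved. The work goes in short steps, Python scripts to look and compute and a tool call to move; the robot and the scene stay as the last step left them, time stands still between calls to the robot, and variables do not carry over. Pictures are saved under pics/ and viewed, at most 10 in all, crops included, and the job is handed in when it is done.

Besides the shell and the picture viewer there is one more tool, called after "Call:" as a command line: name --argument value ..., lists and objects as JSON in quotes. arm_command: Moves the arm, as the interface text tells. Shift numbers are shares of 500 mm and turn numbers shares of 120 degrees, none past 1 either way. Its arguments: {"type":"object","properties":{"commands":{"type":"array","items":{"type":"number"}},"newtons":{"type":"number"}},"required":["commands"]}

```bash
ls; mkdir -p pics
python3 - <<'E'
from rig import env, optics
import cv2, numpy as np
s=env.observe(); print({k:np.round(v,3).tolist() for k,v in s.items()})
for n in("scene","side"):
    d=optics.get_image(n); cv2.imwrite(f"pics/{n}0.png",d["image"][:,:,::-1])
    print(n,np.round(d["intrinsics"],1).tolist(),np.round(d["origin"],4).tolist(),np.round(d["orientation"],4).tolist())
E
```

```text
pics
{'time_s': 0.0, 'q': [-87.738, 21.842, 74.383, -0.001, 83.86, -12.338], 'qvel': [0.008, 0.05, -0.021, 0.025, 0.035, 0.001], 'joint_efforts': [0.001, -44.845, -23.128, -0.0, 0.005, 0.0], 'position': [0.139, -0.532, 0.25], 'tool_rot': [[0.968, 0.252, -0.0], [0.252, -0.968, 0.001], [0.0, -0.001, -1.0]], 'ft_force': [-0.972, -0.146, 0.474], 'wrist_torque': [0.046, -0.055, -0.001], 'gripper_force': 0.0, 'grip_width': 0.086}
scene [[428.6, 0.0, 322.4], [0.0, 428.6, 197.6], [0.0, 0.0, 1.0]] [1.0008, -0.4839, 1.2075] [[0.6741, 0.6302, -0.3852], [0.7385, -0.5651, 0.3679], [0.0142, -0.5324, -0.8463]]
side [[384.7, 0.0, 316.7], [0.0, 384.7, 198.7], [0.0, 0.0, 1.0]] [0.1075, 0.7381, 0.8433] [[-0.8829, -0.3191, 0.3445], [-0.4693, 0.5744, -0.6707], [0.0161, -0.7538, -0.6569]]
```

View pics/scene0.png

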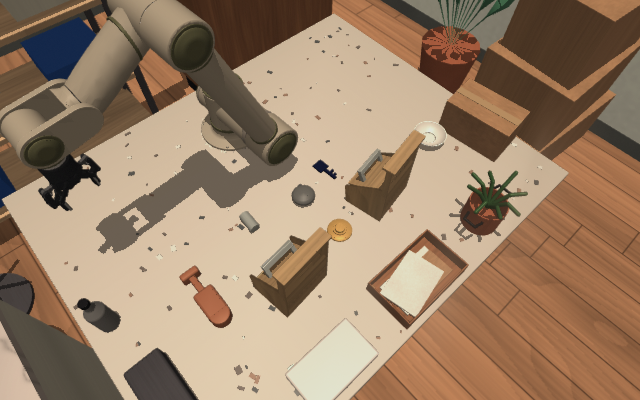

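View pics/side0.png

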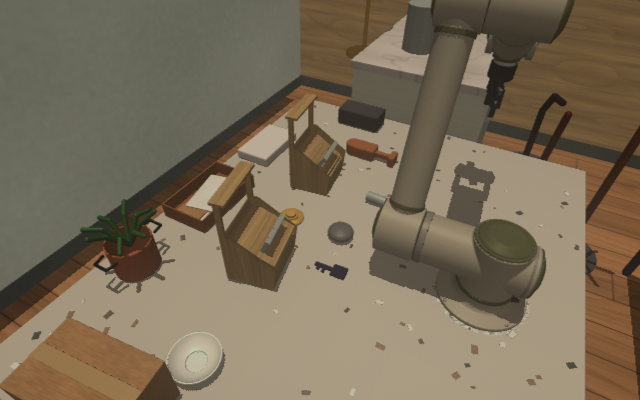

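The scene view shows the left (+y) box at about (380,180) and the right one at (292,268). The side view has the left box at (260,240) and the right at (317,150). In both the bars are grey, so I'll zoom in on those.

Run:
```python
import cv2, numpy as np
s=cv2.imread("pics/scene0.png"); d=cv2.imread("pics/side0.png")
def c(im,x,y,n):
    k=cv2.resize(im[y:y+75,x:x+100],(400,300),interpolation=cv2.INTER_CUBIC)
    for i in range(0,100,10): cv2.putText(k,str(x+i),(i*4,8),0,.3,(0,0,255)); cv2.line(k,(i*4,10),(i*4,14),(0,0,255))
    for j in range(10,75,10): cv2.putText(k,str(y+j),(0,j*4+3),0,.3,(0,0,255))
    return k
m=np.vstack([np.hstack([c(s,335,130,0),c(s,240,225,0)]),np.hstack([c(d,212,190,0),c(d,270,110,0)])])
cv2.imwrite("pics/m.png",m)
for im,boxes in((s,((340,140,50,50),(250,230,60,60))),(d,((250,205,60,60),(305,130,50,50)))):
    for x,y,w,h in boxes:
        r=im[y:y+h,x:x+w].astype(int); sat=r.max(2)-r.min(2)
        k=((sat<22)&(r.max(2)>70)).astype(np.uint8)
        n,l,st,ce=cv2.connectedComponentsWithStats(k)
        for i in range(1,n):
            if st[i,4]>25:
                pts=np.argwhere(l==i)[:,::-1].astype(np.float32); print((x,y),st[i,4],ce[i]+[x,y],(cv2.boxPoints(cv2.minAreaRect(pts))+[x,y]).round(1).tolist())
```

```text
(340, 140) 147 [369.46258503 165.32653061] [[355.0, 174.0], [378.5, 150.5], [386.0, 158.0], [362.5, 181.5]]
(250, 230) 153 [278.03267974 258.47712418] [[261.2, 268.7], [290.9, 241.8], [298.5, 250.2], [268.9, 277.1]]
(250, 205) 181 [272.49171271 233.09392265] [[260.3, 250.5], [280.9, 213.3], [285.1, 215.6], [264.4, 252.8]]
(305, 130) 110 [327.84545455 153.07272727] [[317.1, 164.7], [334.0, 140.3], [337.7, 142.9], [320.8, 167.3]]
```

View pics/m.png

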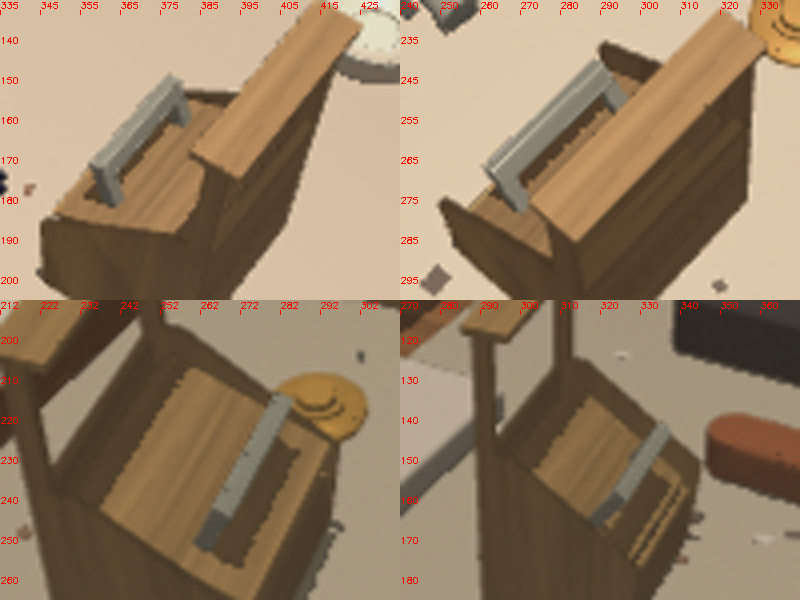

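The montage shows the left lid nearly flush with its cheeks, so it looks ajar. The right lid sits below its cheeks and looks shut. Next I'll triangulate the bar ends.

```bash
cat > h.py <<'E'
import numpy as np
C={"scene":(np.array([[428.6,0,322.4],[0,428.6,197.6],[0,0,1]]),np.array([1.0008,-.4839,1.2075]),np.array([[0.6741,0.6302,-0.3852],[0.7385,-0.5651,0.3679],[0.0142,-0.5324,-0.8463]])),
"side":(np.array([[384.7,0,316.7],[0,384.7,198.7],[0,0,1]]),np.array([0.1075,0.7381,0.8433]),np.array([[-0.8829,-0.3191,0.3445],[-0.4693,0.5744,-0.6707],[0.0161,-0.7538,-0.6569]]))}
def ray(K,o,R,p):
    d=R@np.linalg.inv(K)@[p[0],p[1],1]; return np.array(o),d/np.linalg.norm(d)
def tri(rs):
    A=np.zeros((3,3));b=np.zeros(3)
    for o,d in rs: P=np.eye(3)-np.outer(d,d);A+=P;b+=P@o
    x=np.linalg.solve(A,b); return x,[np.linalg.norm(np.cross(x-o,d)) for o,d in rs]
def plane(r,z): o,d=r; return o+d*(z-o[2])/d[2]
def proj(K,o,R,X): v=K@(R.T@(np.array(X)-o)); return v[:2]/v[2]
E
python3 - <<'E'
from h import *
for n,a in {"L+":((379,150.5),(282.5,214)),"L-":None,"R+":None}.items(): pass
for n,a,b in(("L+",(379.7,150.7),(266,243.2)),("L-",(360,172),(282.7,214)),("R+",(290.5,242.5),(320.5,161)),("R-",(264,269),(334.5,141.5))):
    x,e=tri([ray(*C["scene"],a),ray(*C["side"],b)]); print(n,x.round(4),np.round(e,4))
E
```

```text
L+ [0.5066 0.2304 0.1434] [0.0018 0.0018]
L- [0.5244 0.1243 0.1454] [0.0017 0.0017]
R+ [ 0.5601 -0.1754  0.1187] [0.0052 0.0052]
R- [ 0.5706 -0.2848  0.127 ] [0.0013 0.0013]
```

```bash
cat >> h.py <<'E'
from scipy.spatial.transform import Rotation as Ro
def lidR(yaw,th):  # tool rotation: x=lid y, y=lid x, z=-lid z ; deg, rad
    L=(Ro.from_euler('z',yaw,degrees=True)*Ro.from_euler('y',-35+np.degrees(th)+0.,degrees=True)).as_matrix()
    return np.c_[L[:,1],L[:,0],-L[:,2]]
def cmd(s,P,R):
    T=np.array(s["tool_rot"]); d=T.T@(np.array(P)-s["position"])/.5
    r=Ro.from_matrix(T.T@R).as_rotvec(degrees=True)/120
    return np.round(d,4).tolist(),np.round(r,4).tolist()
E
python3 - <<'E'
from h import *; from rig import env
R=lidR(9.5,.17); print(R.round(3)); s=env.observe()
print(cmd(s,np.array([.519,.178,.136])-.12*R[:,2],R))
print(cmd(s,[.32,-.15,.33],s["tool_rot"]))
E
```

```text
[[-0.165  0.892  0.421]
 [ 0.986  0.149  0.07 ]
 [ 0.     0.427 -0.904]]
([0.9921, -1.1915, 0.0123], [-0.1707, 0.1552, -0.6953])
([0.5437, -0.6481, -0.1595], [0.0, 0.0, 0.0])
```

Call:
arm_command --commands '[-1,0.54,-0.65,-0.16,0,0,-0.4,-1,0.54,-0.65,-0.16,0,0,-0.4,-1,0.54,-0.65,-0.16,0,0,-0.4,-1,0.54,-0.65,-0.16,0,0,-0.4,-1,0.54,-0.65,-0.16,0,0,-0.4,-1,0.54,-0.65,-0.16,0,0,-0.4,-1,0.54,-0.65,-0.16,0,0,-0.4,-1,0.54,-0.65,-0.16,0,0,-0.4,-1,0.54,-0.65,-0.16,0,0,-0.4,-1,0.54,-0.65,-0.16,0,0,-0.4,-1,0.54,-0.65,-0.16,0,0,-0.4,-1,0.54,-0.65,-0.16,0,0,-0.4]'

```text
time_s: 1.1
position: [0.3187, -0.1471, 0.331]
tool_rot: [[0.456, 0.89, 0.001], [0.89, -0.456, -0.001], [0.0, 0.001, -1.0]]
ft_force: [0.8, 0.1, -0.3]
grip_width: 0.0851
gripper_force: 0.0
```

Run:
```python
from h import *; from rig import env
R=lidR(9.5,.17); s=env.observe(); print(s["time_s"],s["position"],s["ft_force"])
print(cmd(s,np.array([.519,.178,.136])-.12*R[:,2],R))
```

```text
1.1 [ 0.3186718  -0.14712899  0.33098186] [ 0.7645741   0.06300142 -0.25932571]
([0.7003, -0.0224, 0.1729], [-0.2025, 0.0675, -0.3002])
```

Call:
arm_command --commands '[-1,0.7,-0.02,0.17,-0.2,0.07,-0.3,-1,0.7,-0.02,0.17,-0.2,0.07,-0.3,-1,0.7,-0.02,0.17,-0.2,0.07,-0.3,-1,0.7,-0.02,0.17,-0.2,0.07,-0.3,-1,0.7,-0.02,0.17,-0.2,0.07,-0.3,-1,0.7,-0.02,0.17,-0.2,0.07,-0.3,-1,0.7,-0.02,0.17,-0.2,0.07,-0.3,-1,0.7,-0.02,0.17,-0.2,0.07,-0.3,-1,0.7,-0.02,0.17,-0.2,0.07,-0.3,-1,0.7,-0.02,0.17,-0.2,0.07,-0.3,-1,0.7,-0.02,0.17,-0.2,0.07,-0.3]'

```text
time_s: 2.02
position: [0.4703, 0.1659, 0.2442]
tool_rot: [[-0.163, 0.896, 0.414], [0.987, 0.145, 0.075], [0.007, 0.42, -0.907]]
ft_force: [-0.8, -0.2, -0.5]
grip_width: 0.0853
gripper_force: 0.0
```

Run:
```python
from h import *; from rig import env,optics; import cv2
s=env.observe(); d=optics.get_image("wrist"); cv2.imwrite("pics/w1.png",d["image"][:,:,::-1])
print(s["position"],np.array(s["tool_rot"]).round(3),s["ft_force"],s["q"]); print(np.round(d["intrinsics"],1).tolist(),np.round(d["tool_from_camera"],4).tolist())
```

```text
[0.47028552 0.16588708 0.24416713] [[-0.163  0.896  0.414]
 [ 0.987  0.145  0.075]
 [ 0.007  0.42  -0.907]] [-0.76741787 -0.20188104 -0.47668909] [ 4.64314587  8.24582621 98.75789507  3.1470762  48.28166107 -6.2408906 ]
[[331.2, 0.0, 321.0], [0.0, 331.2, 203.2], [0.0, 0.0, 1.0]] [[-0.0007, -0.9583, -0.2859, 0.0734], [1.0, -0.0004, -0.0012, 0.0003], [0.0011, -0.2859, 0.9583, -0.1232], [0.0, 0.0, 0.0, 1.0]]
```

View pics/w1.png

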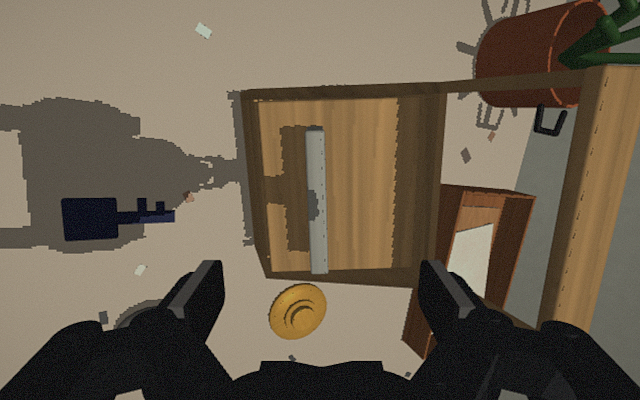

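The wrist view shows the left bar's top face from (314.5,129) at its +y end to (319,274) at its -y end. It's well clear of the fingers, and the doorbell is at (300,312). Now to cast those points onto the bar's plane.

```bash
cat >> h.py <<'E'
KW=np.array([[331.2,0,321],[0,331.2,203.2],[0,0,1]]);TW=np.array([[-0.0007,-0.9583,-0.2859,0.0734],[1,-0.0004,-0.0012,0.0003],[0.0011,-0.2859,0.9583,-0.1232]])
def wr(p): return ray(KW,TW[:,3],TW[:,:3],p)  # in tool frame
E
python3 - <<'E'
from h import *; import cv2
im=cv2.imread("pics/w1.png")[110:290,295:345].astype(int)
k=((im.max(2)-im.min(2)<22)&(im.max(2)>120)).astype(np.uint8)
n,l,st,ce=cv2.connectedComponentsWithStats(k);i=1+st[1:,4].argmax()
r=cv2.minAreaRect(np.argwhere(l==i)[:,::-1].astype(np.float32)); print(cv2.boxPoints(r)+[295,110],ce[i]+[295,110])
T=np.array([[-.163,.896,.414],[.987,.145,.075],[.007,.42,-.907]]);p=np.array([.4703,.1659,.2442])
for z in(.1,.11,.12):
    a,b=[plane(wr(q),z) for q in((314.5,129),(319.3,274))]
    print(z,a.round(4),b.round(4),np.linalg.norm(a-b).round(4),np.degrees(np.arctan2(*(a-b)[[1,0]])).round(2),(p+T@((a+b)/2)).round(4))
E
```

```text
[[306.36612797 131.23023224]
 [323.94029999 130.76158905]
 [327.72785187 272.79391479]
 [310.15367889 273.26257324]] [317.67231365 200.55953533]
0.1 [ 0.0579 -0.0042  0.1   ] [-0.0487 -0.0013  0.1   ] 0.1066 -1.58 [0.5085 0.1775 0.1524]
0.11 [ 0.0572 -0.0044  0.11  ] [-0.0542 -0.0014  0.11  ] 0.1114 -1.58 [0.513  0.1752 0.1432]
0.12 [ 0.0565 -0.0046  0.12  ] [-0.0596 -0.0014  0.12  ] 0.1161 -1.58 [0.5175 0.1729 0.1341]
```

Call:
arm_command --commands '[-1,0.004,-0.006,0.04,0,0,-0.013,-1,0.004,-0.006,0.08,0,0,-0.013,-1,0.004,-0.006,0.12,0,0,-0.013,-1,0.004,-0.006,0.16,0,0,-0.013,-1,0.004,-0.006,0.2,0,0,-0.013,-1,0.004,-0.006,0.22,0,0,-0.013,-1,0.004,-0.006,0.234,0,0,-0.013,-1,0.004,-0.006,0.234,0,0,-0.013]'

```text
time_s: 2.73
position: [0.516, 0.1749, 0.1375]
tool_rot: [[-0.184, 0.891, 0.415], [0.983, 0.169, 0.074], [-0.004, 0.422, -0.907]]
ft_force: [-0.4, 0.2, 0.5]
grip_width: 0.0854
gripper_force: 0.0
```

Call:
arm_command --commands '[0,0,0,0,0,0,0,0.5,0,0,0,0,0,0,1,0,0,0,0,0,0,1,0,0,0,0,0,0,1,0,0,0,0,0,0,1,0,0,0,0,0,0,1,0,0,0,0,0,0,1,0,0,0,0,0,0]' --newtons 30

```text
time_s: 3.4
position: [0.515, 0.1759, 0.1376]
tool_rot: [[-0.186, 0.891, 0.414], [0.983, 0.171, 0.074], [-0.004, 0.421, -0.907]]
ft_force: [-5.3, -1.9, 0.8]
grip_width: 0.0137
gripper_force: 34.1
```

Run:
```python
from h import *; from rig import env,optics; import cv2
s=env.observe(); print(s["time_s"],s["position"],np.array(s["tool_rot"]).round(3),s["ft_force"],np.array(s["tool_rot"]).T@s["ft_force"],s["grip_width"])
d=optics.get_image("wrist"); cv2.imwrite("pics/w2.png",d["image"][:,:,::-1])
```

```text
3.4 [0.51496622 0.17589322 0.13761845] [[-0.186  0.891  0.414]
 [ 0.983  0.171  0.074]
 [-0.004  0.421 -0.907]] [-5.32497152 -1.89857786  0.76019761] [-0.87791338 -4.74877251 -3.03582736] 0.013718350555302778
```

View pics/w2.png

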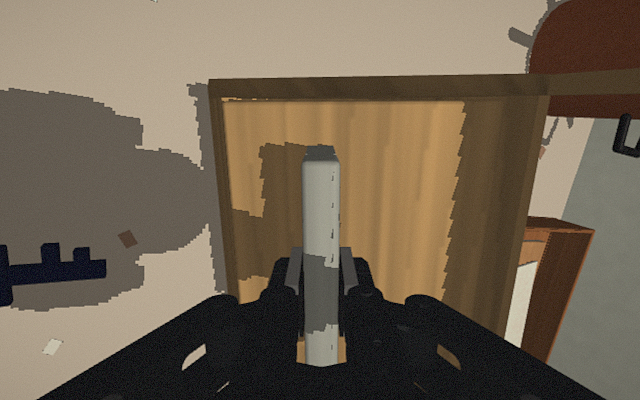

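The bar is gripped, 13.7 mm between the pads. I'll ease the side load, then start the tug gently along the arc.

Call:
arm_command --commands '[1,0,-0.0015,0,0,0,0,1,0,-0.001,-0.001,0,0,0,1,0,-0.0005,-0.002,0.003,0,0,1,0,0,-0.003,0.006,0,0,1,0,0.001,-0.005,0.014,0,0,1,0,0.001,-0.005,0.014,0,0]'

```text
time_s: 3.95
position: [0.5151, 0.1759, 0.1406]
tool_rot: [[-0.186, 0.903, 0.388], [0.983, 0.172, 0.07], [-0.004, 0.394, -0.919]]
ft_force: [-4.7, -0.9, 0.3]
grip_width: 0.0134
gripper_force: 34.0
```

Call:
arm_command --commands '[1,0,-0.0005,-0.004,0.009,0,0,1,0,0.001,-0.007,0.018,0,0,1,0,0.003,-0.01,0.027,0,0,1,0,0.005,-0.013,0.036,0,0,1,0,0.007,-0.016,0.045,0,0,1,0,0.009,-0.019,0.053,0,0,1,0,0.01,-0.022,0.061,0,0,1,0,0.01,-0.022,0.061,0,0,1,0,0.01,-0.022,0.061,0,0]'

```text
time_s: 4.7
position: [0.5165, 0.1761, 0.1529]
tool_rot: [[-0.185, 0.944, 0.274], [0.983, 0.179, 0.048], [-0.004, 0.278, -0.96]]
ft_force: [5.3, 2.0, -4.5]
grip_width: 0.0133
gripper_force: 33.6
```

```bash
cat >> h.py <<'E'
def forces(s):
    f=np.array(s["tool_rot"]).T@s["ft_force"]; return "tool",f.round(2),"tang",round(.443*f[1]-.897*f[2],2),"rad",round(-.897*f[1]-.443*f[2],2)
def slope(s): T=np.array(s["tool_rot"]); return np.arcsin(T[2,1]), np.degrees(np.arctan2(-T[0,0],T[1,0]))
E
python3 - <<'E'
from h import *; from rig import env
s=env.observe(); print(s["time_s"],s["position"],forces(s),slope(s),.611-slope(s)[0],s["grip_width"])
E
```

```text
4.7 [0.51649619 0.17611321 0.152872  ] ('tool', array([1.01, 4.13, 5.91]), 'tang', np.float64(-3.48), 'rad', np.float64(-6.32)) (np.float64(0.28222853766804956), np.float64(10.689366704310991)) 0.3287714623319504 0.013348327315404512
```

It came up 15 mm on a few newtons, so the left lid has not caught. Pressing it down along the arc.

Call:
arm_command --commands '[1,0,0,0.005,-0.012,0,0,1,0,-0.002,0.01,-0.024,0,0,1,0,-0.004,0.014,-0.036,0,0,1,0,-0.006,0.018,-0.048,0,0,1,0,-0.0075,0.0225,-0.06,0,0,1,0,-0.009,0.027,-0.072,0,0,1,0,-0.0105,0.0315,-0.084,0,0,1,0,-0.0115,0.0365,-0.0955,0,0,1,0,-0.013,0.041,-0.107,0,0,1,0,-0.014,0.0455,-0.119,0,0,1,0,-0.0145,0.0495,-0.129,0,0,1,0,-0.0145,0.0495,-0.129,0,0]'

```text
time_s: 5.7
position: [0.5152, 0.1759, 0.1273]
tool_rot: [[-0.185, 0.836, 0.516], [0.983, 0.16, 0.094], [-0.004, 0.525, -0.851]]
ft_force: [0.8, 3.0, 0.1]
grip_width: 0.0135
gripper_force: 33.9
```

Run:
```python
from h import *; from rig import env
s=env.observe(); print(s["time_s"],s["position"],forces(s),slope(s),.611-slope(s)[0],s["grip_width"])
```

```text
5.7 [0.51523893 0.17588564 0.12730979] ('tool', array([2.77, 1.22, 0.63]), 'tang', np.float64(-0.02), 'rad', np.float64(-1.37)) (np.float64(0.5523220528959849), np.float64(10.689195260914365)) 0.05867794710401508 0.013475804428495292
```

Call:
arm_command --commands '[1,0,-0.0015,0.003,-0.0085,0,0,1,0,-0.003,0.006,-0.017,0,0,1,0,-0.003,0.006,-0.017,0,0]'

```text
time_s: 5.95
position: [0.5156, 0.1759, 0.1232]
tool_rot: [[-0.185, 0.818, 0.544], [0.983, 0.157, 0.099], [-0.004, 0.553, -0.833]]
ft_force: [6.5, 5.4, -10.3]
grip_width: 0.0133
gripper_force: 31.8
```

Run:
```python
from h import *; from rig import env
s=env.observe(); print(s["time_s"],s["position"],forces(s),slope(s),.611-slope(s)[0],s["grip_width"])
```

```text
5.95 [0.51563564 0.1759362  0.12324172] ('tool', array([ 4.12,  0.46, 12.65]), 'tang', np.float64(-11.14), 'rad', np.float64(-6.01)) (np.float64(0.5858573267832266), np.float64(10.689415933614402)) 0.025142673216773437 0.013323695394248814
```

The pull is now inward, so the lid has snapped. I'll go the rest of the way home to unload it, pressing lightly.

Call:
arm_command --commands '[1,0,-0.001,0.002,-0.006,0,0,1,0,-0.001,0.004,-0.012,0,0,1,0,-0.001,0.005,-0.012,0,0,1,0,-0.001,0.006,-0.012,0,0,1,0,-0.001,0.006,-0.012,0,0]'

```text
time_s: 6.37
position: [0.5161, 0.1761, 0.1205]
tool_rot: [[-0.186, 0.806, 0.562], [0.983, 0.155, 0.103], [-0.004, 0.572, -0.821]]
ft_force: [-6.3, -0.0, 0.9]
grip_width: 0.0135
gripper_force: 34.2
```

Run:
```python
from h import *; from rig import env
s=env.observe(); print(s["time_s"],s["position"],forces(s),slope(s),.611-slope(s)[0],s["grip_width"])
```

```text
6.3667 [0.51607983 0.17605843 0.12046805] ('tool', array([ 1.12, -4.58, -4.28]), 'tang', np.float64(1.81), 'rad', np.float64(6.01)) (np.float64(0.6084812769095462), np.float64(10.707909272481869)) 0.002518723090453756 0.013493124037287106
```

Call:
arm_command --commands '[1,0,-0.0025,0.001,0,0,0,1,0,-0.0025,0.002,0,0,0,1,0,-0.0025,0.002,0,0,0]'

```text
time_s: 6.62
position: [0.5161, 0.1761, 0.1202]
tool_rot: [[-0.186, 0.804, 0.565], [0.983, 0.155, 0.103], [-0.004, 0.574, -0.819]]
ft_force: [-12.0, -0.9, 10.9]
grip_width: 0.0132
gripper_force: 35.9
```

Call:
arm_command --commands '[1,0,0.0005,-0.001,0,0,0,1,0,0.001,-0.003,0,0,0,1,0,0.0015,-0.004,0.002,0,0,1,0,0.002,-0.005,0.003,0,0,1,0,0.002,-0.005,0.003,0,0]'

```text
time_s: 7.03
position: [0.5159, 0.176, 0.1216]
tool_rot: [[-0.186, 0.809, 0.558], [0.983, 0.155, 0.102], [-0.004, 0.567, -0.823]]
ft_force: [-0.5, 4.0, -3.1]
grip_width: 0.0136
gripper_force: 33.3
```

Run:
```python
from h import *; from rig import env
s=env.observe(); print(s["time_s"],s["position"],forces(s),slope(s),.611-slope(s)[0],s["grip_width"])
```

```text
7.0333 [0.51586444 0.1759881  0.1216358 ] ('tool', array([ 4.03, -1.53,  2.75]), 'tang', np.float64(-3.14), 'rad', np.float64(0.16)) (np.float64(0.6032309927753374), np.float64(10.701122620945219)) 0.007769007224662561 0.013600480449441385
```

Call:
arm_command --commands '[1,0.001,0.0005,-0.001,0.001,0,0,1,0.001,0.001,-0.002,0.002,0,0,1,0.001,0.001,-0.0025,0.002,0,0,1,0.001,0.001,-0.0025,0.002,0,0]'

```text
time_s: 7.37
position: [0.5157, 0.176, 0.1224]
tool_rot: [[-0.185, 0.811, 0.554], [0.983, 0.155, 0.101], [-0.004, 0.563, -0.826]]
ft_force: [7.4, 2.0, -12.0]
grip_width: 0.0134
gripper_force: 31.8
```

Run:
```python
from h import *; from rig import env
s=env.observe(); print(s["time_s"],s["position"],forces(s),slope(s),.611-slope(s)[0],s["grip_width"])
```

```text
7.3667 [0.51573542 0.17604386 0.12238474] ('tool', array([ 0.65, -0.41, 14.18]), 'tang', np.float64(-12.9), 'rad', np.float64(-5.92)) (np.float64(0.5984828831378454), np.float64(10.670133303482089)) 0.01251711686215462 0.013429632437121504
```

Call:
arm_command --commands '[1,0,0,0.0005,0,0,0,1,0,0,0.0005,0,0,0,1,0,0,0.0005,0,0,0,1,0,0,0.0005,0,0,0,1,0,0,0.0005,0,0,0,1,0,0,0.0005,0,0,0,1,0,0,0.0005,0,0,0,1,0,0,0.0005,0,0,0]'

```text
time_s: 8.03
position: [0.5157, 0.176, 0.1224]
tool_rot: [[-0.185, 0.811, 0.555], [0.983, 0.155, 0.101], [-0.004, 0.564, -0.826]]
ft_force: [6.8, -0.1, -12.1]
grip_width: 0.0133
gripper_force: 32.0
```

Run:
```python
from h import *; from rig import env
s=env.observe(); print(s["time_s"],s["position"],forces(s),slope(s),.611-slope(s)[0],s["grip_width"])
```

```text
8.0333 [0.51574544 0.17604954 0.12237097] ('tool', array([-1.34, -1.33, 13.7 ]), 'tang', np.float64(-12.88), 'rad', np.float64(-4.88)) (np.float64(0.5988101758339084), np.float64(10.671102318998477)) 0.0121898241660916 0.013311796889701924
```

The left lid held about 13 N for 0.65 s, so it has caught. Unload, release and back off.

Call:
arm_command --commands '[1,0,-0.001,0.002,-0.002,0,0,1,0,-0.0015,0.004,-0.004,0,0,1,0,-0.0015,0.0045,-0.004,0,0,1,0,-0.0015,0.0045,-0.004,0,0,0,0,-0.0015,0.0045,-0.004,0,0,-1,0,-0.0015,0.0045,-0.004,0,0,-1,0,-0.0015,0.0045,-0.004,0,0,-1,0,-0.0015,0.0045,-0.004,0,0,-1,0,-0.0015,0.0045,-0.004,0,0,-1,0,-0.0015,0.0045,-0.004,0,0,-1,0,-0.0015,0.0045,-0.004,0,0]'

```text
time_s: 8.95
position: [0.5163, 0.1765, 0.1207]
tool_rot: [[-0.186, 0.806, 0.562], [0.983, 0.155, 0.103], [-0.004, 0.571, -0.821]]
ft_force: [-0.7, -0.9, 0.5]
grip_width: 0.0853
gripper_force: 0.0
```

Run:
```python
from h import *; from rig import env
s=env.observe(); print(s["time_s"],s["position"],forces(s),slope(s),.611-slope(s)[0],s["grip_width"])
# right: top-face mid estimate; box yaw 5.5, shut
R=lidR(5.5,.0); top=np.array([.5655,-.2300,.126]); P=top-.115*R[:,2]; print(R.round(3),P)
T=np.array(s["tool_rot"]); print(cmd(s,np.array(s["position"])-.15*T[:,2],T)); s2=dict(s); print(cmd(s2,P,R)); s2["position"]=np.array(s["position"])-.15*T[:,2]; print("after retreat",s2["position"],cmd(s2,P,R))
```

```text
8.95 [0.5162581  0.17649575 0.12065582] ('tool', array([-0.73, -0.39, -0.91]), 'tang', np.float64(0.64), 'rad', np.float64(0.76)) (np.float64(0.6083062948832655), np.float64(10.697658574169527)) 0.0026937051167345016 0.08532493355076282
[[-0.096  0.815  0.571]
 [ 0.995  0.079  0.055]
 [-0.     0.574 -0.819]] [ 0.49984238 -0.23632211  0.22020249]
([0.0, 0.0, -0.3], [0.0, 0.0, 0.0])
([-0.806, -0.0404, -0.2666], [-0.0011, -0.0232, 0.0367])
after retreat [0.43193015 0.16108771 0.24374679] ([-0.806, -0.0404, 0.0334], [-0.0011, -0.0232, 0.0367])
```

Call:
arm_command --commands '[-1,0,0,-0.08,0,0,0,-1,0,0,-0.16,0,0,0,-1,0,0,-0.24,0,0,0,-1,0,0,-0.3,0,0,0,-1,-0.4,-0.02,-0.3,0,-0.012,0.02,-1,-0.4,-0.02,-0.3,0,-0.012,0.02,-1,-0.4,-0.02,-0.3,0,-0.012,0.02,-1,-0.4,-0.02,-0.3,0,-0.012,0.02,-1,-0.8,-0.04,-0.28,0,-0.023,0.037,-1,-0.8,-0.04,-0.28,0,-0.023,0.037,-1,-0.8,-0.04,-0.28,0,-0.023,0.037,-1,-0.8,-0.04,-0.28,0,-0.023,0.037]'

```text
time_s: 9.95
position: [0.4825, -0.1609, 0.2302]
tool_rot: [[-0.095, 0.817, 0.569], [0.996, 0.078, 0.054], [0.0, 0.572, -0.82]]
ft_force: [1.2, 0.5, -0.4]
grip_width: 0.0853
gripper_force: 0.0
```

Run:
```python
from h import *; from rig import env
s=env.observe(); R=lidR(5.5,.0); print(s["time_s"],s["position"],forces(s)); print(cmd(s,[.4998,-.2363,.2202],R))
```

```text
9.95 [ 0.48254034 -0.16092996  0.23023615] ('tool', array([0.36, 0.78, 1.03]), 'tang', np.float64(-0.58), 'rad', np.float64(-1.15))
([-0.1533, 0.005, 0.0279], [-0.0009, 0.0002, -0.0005])
```

Call:
arm_command --commands '[-1,-0.08,0.005,0.015,0,0,0,-1,-0.153,0.005,0.028,0,0,0,-1,-0.153,0.005,0.028,0,0,0,-1,-0.153,0.005,0.028,0,0,0,-1,-0.153,0.005,0.028,0,0,0]'

```text
time_s: 10.37
position: [0.4998, -0.2332, 0.2198]
tool_rot: [[-0.095, 0.817, 0.568], [0.995, 0.077, 0.056], [0.002, 0.571, -0.821]]
ft_force: [0.2, 0.1, -0.2]
grip_width: 0.0851
gripper_force: 0.0
```

Run:
```python
from h import *; from rig import env,optics; import cv2
s=env.observe(); d=optics.get_image("wrist"); cv2.imwrite("pics/w3.png",d["image"][:,:,::-1]); sc=optics.get_image("scene"); cv2.imwrite("pics/sc3.png",sc["image"][:,:,::-1])
print(s["position"])
im=cv2.imread("pics/w3.png")[90:320,270:370].astype(int)
k=((im.max(2)-im.min(2)<22)&(im.max(2)>120)).astype(np.uint8)
n,l,st,ce=cv2.connectedComponentsWithStats(k);i=1+st[1:,4].argmax()
r=cv2.minAreaRect(np.argwhere(l==i)[:,::-1].astype(np.float32)); print(cv2.boxPoints(r)+[270,90],ce[i]+[270,90])
```

```text
[ 0.49980322 -0.23321637  0.21976099]
[[307.69779587 143.076828  ]
 [320.80076218 142.84284973]
 [323.24960709 279.97767639]
 [310.14664078 280.21165466]] [316.29904482 211.52608376]
```

View pics/w3.png

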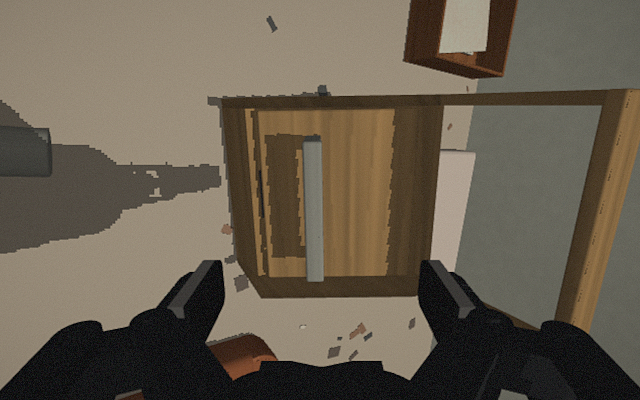

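The wrist view shows the right bar's top face from (312.7,141) to (315.5,281), centred between the fingers. The cheeks stand proud, so the lid looks shut.

Run:
```python
from h import *
T=np.array([[-.095,.817,.568],[.995,.077,.056],[.002,.571,-.821]]);p=np.array([.4998,-.2332,.2198])
for z in(.105,.11,.115,.12):
    a,b=[plane(wr(q),z) for q in((312.9,141.5),(315.9,281.2))]
    print(z,a.round(4),b.round(4),np.linalg.norm(a-b).round(4),np.degrees(np.arctan2(*(a-b)[[1,0]])).round(2),(p+T@((a+b)/2+[0,0,.009])).round(4))
```

```text
0.105 [ 0.0492 -0.0055  0.105 ] [-0.0576 -0.004   0.105 ] 0.1068 -0.8 [ 0.5611 -0.2314  0.1235]
0.11 [ 0.0486 -0.0056  0.11  ] [-0.0605 -0.0041  0.11  ] 0.1092 -0.8 [ 0.564  -0.2328  0.1193]
0.115 [ 0.0481 -0.0057  0.115 ] [-0.0634 -0.0042  0.115 ] 0.1115 -0.8 [ 0.5669 -0.2342  0.1152]
0.12 [ 0.0476 -0.0059  0.12  ] [-0.0662 -0.0043  0.12  ] 0.1138 -0.8 [ 0.5698 -0.2356  0.111 ]
```

Call:
arm_command --commands '[-1,-0.011,-0.011,0.04,0,0,-0.0065,-1,-0.011,-0.011,0.08,0,0,-0.0065,-1,-0.011,-0.011,0.12,0,0,-0.0065,-1,-0.011,-0.011,0.16,0,0,-0.0065,-1,-0.011,-0.011,0.2,0,0,-0.0065,-1,-0.011,-0.011,0.22,0,0,-0.0065,-1,-0.011,-0.011,0.234,0,0,-0.0065,-1,-0.011,-0.011,0.234,0,0,-0.0065,-1,-0.011,-0.011,0.234,0,0,-0.0065]'

```text
time_s: 11.22
position: [0.5627, -0.233, 0.1215]
tool_rot: [[-0.107, 0.815, 0.569], [0.994, 0.092, 0.055], [-0.008, 0.572, -0.82]]
ft_force: [0.8, -0.1, 0.6]
grip_width: 0.0854
gripper_force: 0.0
```

Call:
arm_command --commands '[0,0,0,0,0,0,0,0.5,0,0,0,0,0,0,1,0,0,0,0,0,0,1,0,0,0,0,0,0,1,0,0,0,0,0,0,1,0,0,0,0,0,0,1,0,0,0,0,0,0,1,0,0,0,0,0,0]' --newtons 30

```text
time_s: 11.88
position: [0.562, -0.2334, 0.1207]
tool_rot: [[-0.107, 0.816, 0.568], [0.994, 0.092, 0.055], [-0.007, 0.571, -0.821]]
ft_force: [-7.1, 0.2, 2.1]
grip_width: 0.0137
gripper_force: 34.0
```

Run:
```python
from h import *; from rig import env
s=env.observe(); print(s["time_s"],s["position"],forces(s),slope(s),.611-slope(s)[0],s["grip_width"])
```

```text
11.8833 [ 0.56202391 -0.23337612  0.12069735] ('tool', array([ 0.96, -4.6 , -5.75]), 'tang', np.float64(3.12), 'rad', np.float64(6.67)) (np.float64(0.6071259358963671), np.float64(6.114409927239788)) 0.0038740641036328904 0.013676435641504283
```

Call:
arm_command --commands '[1,0,-0.0015,-0.001,0,0,0,1,0,-0.001,-0.002,0.001,0,0,1,0,-0.0005,-0.003,0.002,0,0,1,0,-0.0005,-0.004,0.003,0,0,1,0,-0.0005,-0.004,0.003,0,0]'

```text
time_s: 12.3
position: [0.5617, -0.2334, 0.1221]
tool_rot: [[-0.107, 0.819, 0.563], [0.994, 0.092, 0.054], [-0.007, 0.566, -0.824]]
ft_force: [8.0, -0.7, -5.5]
grip_width: 0.0132
gripper_force: 32.3
```

Run:
```python
from h import *; from rig import env
s=env.observe(); print(s["time_s"],s["position"],forces(s),slope(s),.611-slope(s)[0],s["grip_width"])
```

```text
12.3 [ 0.56172203 -0.23342142  0.12212869] ('tool', array([-1.52,  3.42,  9.03]), 'tang', np.float64(-6.58), 'rad', np.float64(-7.07)) (np.float64(0.6017199034952814), np.float64(6.125828123268662)) 0.009280096504718616 0.013242881611742007
```

Call:
arm_command --commands '[1,0,0.001,-0.0005,0.0005,0,0,1,0,0.0018,-0.0008,0.001,0,0,1,0,0.0018,-0.0008,0.001,0,0,1,0,0.0018,-0.0008,0.001,0,0]'

```text
time_s: 12.63
position: [0.5617, -0.2334, 0.1223]
tool_rot: [[-0.107, 0.821, 0.561], [0.994, 0.092, 0.054], [-0.007, 0.563, -0.826]]
ft_force: [5.5, -2.3, -9.1]
grip_width: 0.0133
gripper_force: 32.0
```

Run:
```python
from h import *; from rig import env
s=env.observe(); print(s["time_s"],s["position"],forces(s),slope(s),.611-slope(s)[0],s["grip_width"])
```

```text
12.6333 [ 0.56173068 -0.23340198  0.12226914] ('tool', array([-2.83, -0.79, 10.47]), 'tang', np.float64(-9.75), 'rad', np.float64(-3.93)) (np.float64(0.5982955977243567), np.float64(6.116598119752096)) 0.01270440227564329 0.013290196955559216
```

A little more, up to about 12 N, then hold.

Call:
arm_command --commands '[1,0,0.0003,-0.0006,0,0,0,1,0,0.0003,-0.0006,0,0,0,1,0,0.0003,-0.0006,0,0,0,1,0,0.0003,-0.0006,0,0,0,1,0,0.0003,-0.0006,0,0,0,1,0,0.0003,-0.0006,0,0,0,1,0,0.0003,-0.0006,0,0,0,1,0,0.0003,-0.0006,0,0,0,1,0,0.0003,-0.0006,0,0,0]'

```text
time_s: 13.38
position: [0.5617, -0.2334, 0.1224]
tool_rot: [[-0.107, 0.821, 0.561], [0.994, 0.092, 0.054], [-0.007, 0.563, -0.826]]
ft_force: [7.3, -2.6, -9.9]
grip_width: 0.0138
gripper_force: 31.8
```

Run:
```python
from h import *; from rig import env
s=env.observe(); print(s["time_s"],s["position"],forces(s),slope(s),.611-slope(s)[0],s["grip_width"])
```

```text
13.3833 [ 0.56170113 -0.23341119  0.1224392 ] ('tool', array([-3.33,  0.18, 12.12]), 'tang', np.float64(-10.79), 'rad', np.float64(-5.53)) (np.float64(0.5981456848469179), np.float64(6.114810284676826)) 0.012854315153082108 0.013847792343486527
```

The right lid held about 11 N for 0.7 s, so it has caught. Unload, release and back off.

Call:
arm_command --commands '[1,0,-0.001,0.002,-0.002,0,0,1,0,-0.002,0.004,-0.004,0,0,1,0,-0.002,0.0045,-0.004,0,0,1,0,-0.002,0.0045,-0.004,0,0,0,0,-0.002,0.0045,-0.004,0,0,-1,0,-0.002,0.0045,-0.004,0,0,-1,0,-0.002,0.0045,-0.004,0,0,-1,0,-0.002,0.0045,-0.004,0,0,-1,0,-0.002,0.0045,-0.004,0,0,-1,0,-0.002,0.0045,-0.004,0,0,-1,0,-0.002,0.0045,-0.004,0,0]'

```text
time_s: 14.3
position: [0.5623, -0.2333, 0.1212]
tool_rot: [[-0.107, 0.815, 0.569], [0.994, 0.092, 0.055], [-0.007, 0.572, -0.821]]
ft_force: [-0.2, 0.2, 0.3]
grip_width: 0.0854
gripper_force: 0.0
```

Call:
arm_command --commands '[-1,0,0,-0.05,0,0,0,-1,0,0,-0.12,0,0,0,-1,0,0,-0.2,0,0,0,-1,0,0,-0.28,0,0,0,-1,0,0,-0.35,0,0,0,-1,0,0,-0.35,0,0,0,-1,0,0,-0.35,0,0,0]'

```text
time_s: 14.88
position: [0.4623, -0.2434, 0.2663]
tool_rot: [[-0.105, 0.814, 0.571], [0.994, 0.092, 0.052], [-0.01, 0.573, -0.82]]
ft_force: [0.5, -0.2, 0.2]
grip_width: 0.0856
gripper_force: 0.0
```

Run:
```python
from h import *; from rig import env,optics; import cv2
s=env.observe(); print(s["time_s"],s["position"],forces(s))
a=cv2.imread("pics/scene0.png"); b=optics.get_image("scene")["image"][:,:,::-1]; c=optics.get_image("side")["image"][:,:,::-1]
f=lambda im,x,y:cv2.resize(im[y:y+75,x:x+100],(400,300),interpolation=cv2.INTER_CUBIC)
cv2.imwrite("pics/m4.png",np.vstack([np.hstack([f(b,335,130),f(b,240,225)]),np.hstack([f(c,212,190),f(c,270,110)])]))
```

```text
14.8833 [ 0.46233177 -0.24344393  0.26625274] ('tool', array([-0.26,  0.51,  0.18]), 'tang', np.float64(0.07), 'rad', np.float64(-0.54))
```

View pics/m4.png

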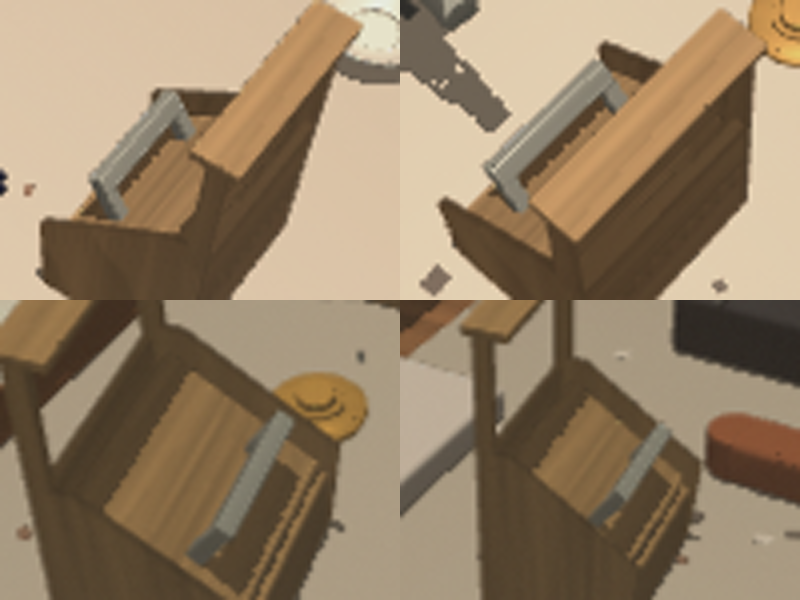

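Both lids now sit below their cheeks: the left bar has dropped to match the right one, and the doorbell and other items look unmoved. I'm handing in the job.

```bash
python3 -c "
from rig import env; print(env.close_job())"
```

```text
the job is handed in; nothing more can be done
None
```

Both lids are shut and caught, and the job is handed in: the left one had not caught, so I pressed it home until it snapped and it then held a tug of about 13 N, while the right one was already caught and held about 11 N.

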